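# Set the light viewer and present the check plate, label up

### The arm

A 7-joint arm with a two-finger parallel gripper is mounted at the origin on the work surface. World frame = base frame: x ahead of the robot, y to its left, z up, the work surface at z = 0. Lengths are in m, angles in degrees, forces in N, time in s.
With the tool pointing down it reaches from about 0.425 to 0.875 m from the base axis. Payload 4.7 kg.
Tool frame: the origin (TCP) lies between the finger pads; the fingertips stand 8 mm ahead of it and the grasp point (between the pads) lies 11 mm behind it (env.tip_extent is the distance from the TCP to the fingertips, in m); z points along the fingers, y is the line along which they close (so a half turn about z gives the same grasp; the last joint's range is limited). The gripper opens to 87 mm and grips with 3 to 60 N. Pads are 19 mm wide; open, the fingers measure 117 mm over their backs; the gripper's body (75 mm by 190 mm) begins 51 mm behind the grasp point.
Start: joints at [-75.682, 18.392, -4.016, 83.108, 1.295, 78.541, -3.26], TCP at [0.152, 0.632, 0.231] pointing down, gripper open.
Joint ranges: [-163.93, 163.93], [-17.29, 119.83], [-79.2, 71.16], [3.27, 140.29], [-89.18, 269.18], [5.43, 117.66], [-154.24, 154.24]. Speed limits (degrees/s): [147.25, 147.25, 180, 180, 180, 180, 180].

### API

Orientations are given as [roll, pitch, yaw] about the fixed x, y, z axes, in that order (R = Rz(yaw) Ry(pitch) Rx(roll)).
In Python, from cell import sensors, vision, workorder, env gives the robot as it stands.
- The arm moves only by the tool drive_tool, never from a script. Its argument "moves" is a list of rows, each an object of numbers: "x", "y", "z": the shift along the tool's x, y, z in mm; "rx", "ry", "rz": the turn, a rotation vector about the tool's x, y, z in rad; "fingers": the closure, from -1 (fully open) to 1 (shut). In form: [{"x": .., "y": .., "z": .., "rx": .., "ry": .., "rz": .., "fingers": ..}, ...]. A call has 1 to 20 rows; each row is the pose to reach, as a shift and turn from the pose commanded when the call began, along the tool's axes at that moment; what a row does not reach only later rows make up. A row lasts 1/8 s, in which the tool goes at most 62.5 mm and 10.7 degrees, less where a joint would pass 70% of its speed; a pose out of reach is approached as far as the arm can. A call with a gripper value outside its range is refused whole. The fingers move at their own pace and stop on an object; "force" is the grip in N (left out, the last holds). Time passes only in rows, so rows that repeat a pose let the fingers close. It gives the time, the measured TCP pose, the force, the opening and the grip force at its end, in the units of the state.
- sensors.get_obs(): the state, without advancing time (a new reading comes with each control period).
- vision.read_camera(name): name is "scene" or "top"; returns a dict with "image" (384x512x3 uint8, red, green, blue), "fx", "fy", "cx", "cy" (pixels), "R" (3x3) and "t" (3): a world point X has camera coordinates R X + t. Camera axes: x right, y down, z forward; pixel columns grow to the right and rows downward; lengths in m; the calibration is good to about 2 mm. A picture is of the moment at which its call begins. There is no depth.
- workorder.sign_off(): hands the job in; it is judged then, once.
The state is a dict: "time_s": time; "qpos": joint angles; "joint_velocities": joint speeds; "effort": joint torques, N m; "tool_pos": TCP position; "tool_rot": TCP orientation; "force": force on the tool from outside, world axes, zero at the start; "wrist_torque": the same for the moment, N m; "grip_width": finger opening in m; "grasp_force": force on a finger pad.
Only numpy, scipy, OpenCV 4.12 (cv2) and the standard library are available. Lean on these libraries where they do the work, as an engineer would, in place of code of your own. Each camera call takes 0.05 s, during which the arm holds its last target. There are 200 camera calls.

### The job

First turn the knob on the light viewer until its pointer stands on the mark, and leave it there. Then find the frosted end of the clear check plate by its notched corner, take the plate out of its stand by the clear part, and finish while still holding it with the label face up - leaned back to about 45 degrees or flatter - and the label a hand's breadth above the viewer's lit window, touching nothing but the gripper. Leave the cartons and the tape roll where they are.

Things in the scene. Friction and masses are not known exactly. Their poses are not given: they have to be found in the camera images.
- viewer: light viewer, a fixed grey box 150 (x) x 250 (y) x 45 mm high standing on the bench; origin at the centre of its underside. On its top: the white window at (-10, 70), the knob at (-30, -60), and the white scale strip at x 27 to 73, y -120 to -24 mm in its own frame. Nothing but the knob rises more than 6 mm above the top
- window (a point): centre of the white lit window, 70 x 70 mm, flush with the viewer's top (45 mm above the bench); axes as the viewer's, z up
- knob_grip (a point): on the vertical axis of the black round knurled knob, 36 mm diameter, 28 mm high, its underside 5 mm above the viewer's top; this point is 16 mm above that underside (66 mm above the bench). Pinch the knob across its diameter from above. Its frame turns with it
- knob (a joint): turn of the knob (rad, 0 to 3.6): grows clockwise seen from above and moves the pointer towards the viewer's +y (towards the window) by 15 mm per rad; stays where it is left (friction about 0.03 N m). It starts at 0 to 0.5; the way to the mark is 1.1 to 2.9 rad clockwise
- pointer_tip (a point): tip of the flat dark steel pointer, 23 mm long, that the knob drives along the scale strip in the viewer's y direction; the tip points to the viewer's +x. It can be moved only through the knob
- mark_tip (a point): inner end of the 2.6 mm wide black line on the small fixed steel clip across the scale from the pointer; axes as the viewer's. The pointer stands on the mark when tip and line have the same y in the viewer's frame, to within 2.5 mm
- stand: fixed black plastic stand: base 90 (x) x 64 (y) x 8 mm, and two walls 8 mm thick along x that rise to 30 mm above the bench, with a slot 9.6 mm wide between them, open at both ends; origin at the centre of its underside. It looks the same from both ends
- plate: clear plastic plate 110 long (x), 8 thick (y), 50 mm high (z), 60 g, on edge in the stand's slot, upper 28 mm free; origin at its centre, 33 mm above the bench. Frosted from x +20 to +55 mm, clear from -55 to +20; a 14 x 14 mm notch cuts the frosted end's top corner (+x, +z). Label face is +y (to point up at the end): facing it, notch up, the notch is at the left
- label (a point): centre of the frosted end on the label face: 35 mm along +x and 4 mm along +y from the plate's origin. A paper label with dark bars is stuck there; the back has none. Axes as the plate's
- carton_a: small printed carton 75 x 46 x 30 mm lying loose on the bench, origin at the centre of its underside; leave it alone
- carton_b: another such carton, 75 x 46 x 30 mm; leave it alone
- tape_roll: loose roll of brown tape, 72 mm diameter, 24 mm high, lying flat, origin at the centre of its underside; leave it alone
Not all that is in view belongs to the job. Several things have the shape of the stand; the one meant has the colours described above.

How it is judged:
By the outcome, as a careful person would: the job done as asked, in the order asked, and still so for the second after the job is handed in, while the arm keeps its last pose, push and grip.
It also fails if it takes over 64 s, if anything falls off the work surface, if the arm or the gripper's body presses on something with over 40 N, if the wrist force passes 120 N, or if a joint passes its speed limit or range.

## Working session

There is one attempt and no reset: what is moved stays moved. The work goes in short steps, Python scripts to look and compute and a tool call to move; the robot and the scene stay as the last step left them, time stands still between calls to the robot, and variables do not carry over. Pictures are saved under pics/ and viewed, at most 10 in all, crops included, and the job is handed in when it is done.

Besides the shell and the picture viewer there is one more tool, called after "Request:" as name(argument=value, ...) on one line, values as JSON. drive_tool: Moves the arm, as the interface text tells. Its arguments: {"type":"object","properties":{"moves":{"type":"array"},"force":{"type":"number"}},"required":["moves"]}

```bash
mkdir -p pics; ls; cat > h.py <<'E'
import numpy as np, cv2
from cell import sensors, vision, workorder, env
from scipy.spatial.transform import Rotation as Rot
def cam(n): return vision.read_camera(n)
def save(c,f,box=None,s=1):
    im=c["image"][:,:,::-1]
    if box: im=im[box[1]:box[3],box[0]:box[2]]
    cv2.imwrite(f,cv2.resize(im,None,fx=s,fy=s,interpolation=cv2.INTER_CUBIC))
def ray(c,u,v):
    R=np.array(c["R"]);t=np.array(c["t"]);o=-R.T@t
    d=R.T@np.array([(u-c["cx"])/c["fx"],(v-c["cy"])/c["fy"],1]);return o,d/np.linalg.norm(d)
def onz(c,u,v,z):
    o,d=ray(c,u,v);return o+d*(z-o[2])/d[2]
def tri(c1,p1,c2,p2):
    o1,d1=ray(c1,*p1);o2,d2=ray(c2,*p2)
    s=np.linalg.lstsq(np.c_[d1,-d2],o2-o1,rcond=None)[0]
    a=o1+d1*s[0];b=o2+d2*s[1];return (a+b)/2,np.linalg.norm(a-b)
def proj(c,X):
    p=np.array(c["R"])@np.array(X)+np.array(c["t"]);return c["fx"]*p[0]/p[2]+c["cx"],c["fy"]*p[1]/p[2]+c["cy"]
E
python3 - <<'E'
from h import *
import pickle
s=cam("scene");t=cam("top");pickle.dump((s,t),open("c0.pkl","wb"))
save(s,"pics/s0.png",None,1.5);save(t,"pics/t0.png",None,1.5)
for c in(s,t):print(c["fx"],c["cx"],c["cy"],-np.array(c["R"]).T@c["t"],np.array(c["R"])[2])
print(sensors.get_obs(),env.tip_extent)
E
```

```text
pics
398.4625892779967 253.29403568992606 189.57664609614162 [ 0.92010569 -0.25724339  0.79478972] [-0.45501179  0.35657775 -0.81597584]
483.7150428421583 264.6338211883555 191.62336598041693 [0.39447316 0.053408   1.29860985] [ 0.09867514  0.00969208 -0.9950725 ]
{'time_s': 0.1, 'qpos': array([-75.68305501,  18.43477643,  -4.0165814 ,  83.16713743,
         1.29695036,  78.54082912,  -3.26054046]), 'joint_velocities': array([ 0.05717098, -0.05446358, -0.03218158, -0.1094531 , -0.02436722,
       -0.07349733, -0.05753622]), 'effort': array([ 3.13807022e-04, -4.92577064e+01, -4.05481188e-01, -3.13394380e+01,
       -6.41397550e-02,  3.97079706e-02,  7.19509717e-05]), 'tool_pos': array([0.1517765 , 0.63154318, 0.22957822]), 'tool_rot': array([-1.79902601e+02,  6.99655468e-03,  1.66493483e+02]), 'force': array([ 0.21999171, -0.29705618, -0.3304636 ]), 'wrist_torque': array([-0.01482357, -0.00493963, -0.01763295]), 'grasp_force': 0.0, 'grip_width': 0.08715524162349036} 0.008
```

View pics/s0.png

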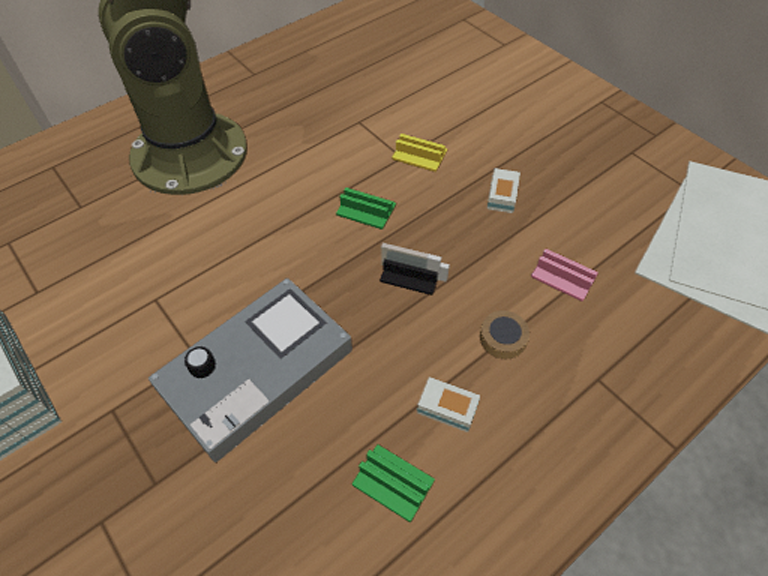

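View pics/t0.png

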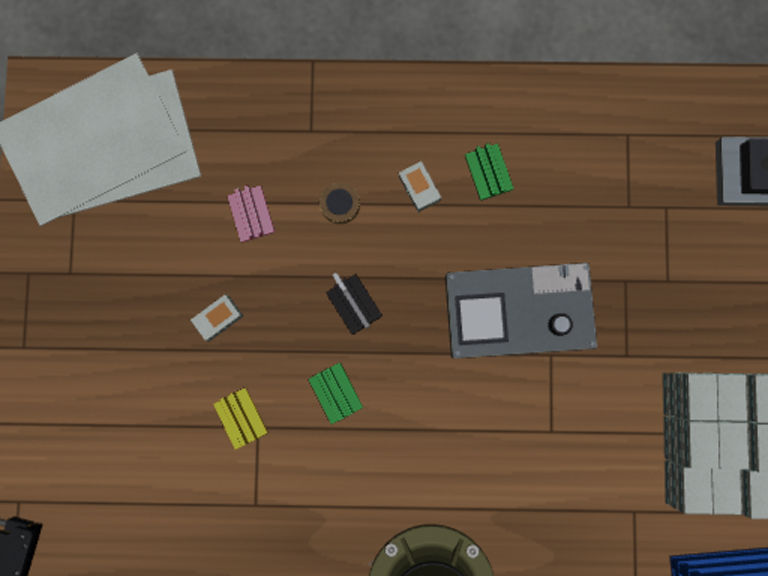

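Scene (1.5× view): the viewer is at (250,370) with its knob at (200,361), and the black stand with the clear plate is at (413,270). In the top view (1.5×) the viewer is at (521,310), the knob at (561,324), and the pointer and clip at about (579,283) and (564,270).

Things that could be taken for the stand (top, 1.5× px):
- green at (489,171)
- green at (335,392)
- yellow at (240,418)
- pink at (250,213)
- black at (354,303): this is the one, black with a clear plate in it

I'll check that choice in a close crop.

```bash
python3 - <<'E'
from h import *
import pickle
s,t=pickle.load(open("c0.pkl","rb"))
def crop(c,b,k): 
    return cv2.resize(c["image"][b[1]:b[3],b[0]:b[2],::-1],(400,300),interpolation=cv2.INTER_CUBIC)
A=np.vstack([np.hstack([crop(s,(236,150,316,210),5),crop(t,(200,170,272,224),5)]),
 np.hstack([crop(s,(100,230,200,305),4),crop(t,(340,168,404,216),5)])])
cv2.imwrite("pics/crop1.png",A)
E
```

```text
(no output)
```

View pics/crop1.png

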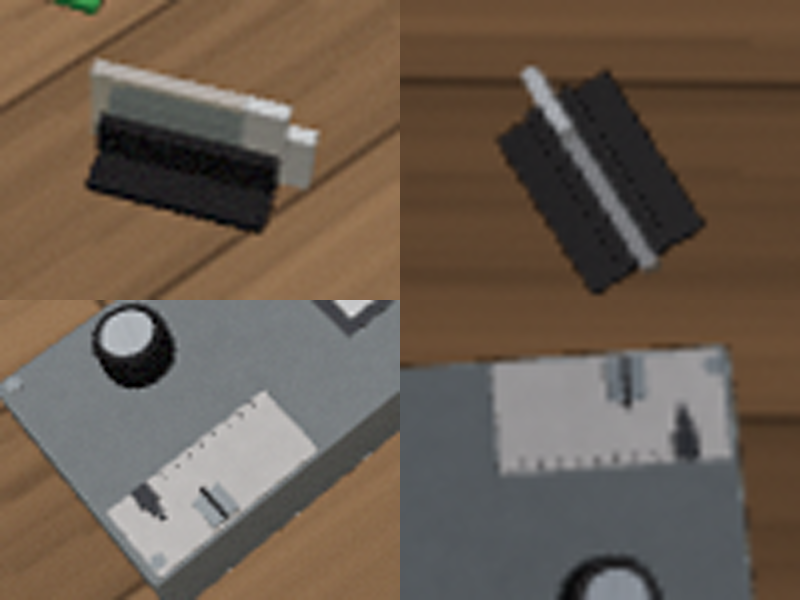

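The crop confirms the black stand. The notch is at the right end of the plate in the scene view (scene crop ~(318,130), top crop ~(530,75)), and the face seen by the scene camera is the unlabelled back. The pointer tip is at top px ≈(385,185) and the mark's inner end at ≈(376,185). Next I'll take the measurements.

```bash
cat > meas.py <<'E'
from h import *
def blob(m,roi,mn=5,pick=None):
    x0,y0,x1,y1=roi; z=np.zeros_like(m,np.uint8); z[y0:y1,x0:x1]=m[y0:y1,x0:x1]
    n,l,st,ce=cv2.connectedComponentsWithStats(z)
    return sorted([(int(st[i,4]),ce[i],l==i) for i in range(1,n) if st[i,4]>=mn],key=lambda a:-a[0])
def masks(c):
    im=c["image"].astype(int); return im.min(2),im.max(2)-im.min(2)
E
python3 - <<'E'
from meas import *
import pickle
s,t=pickle.load(open("c0.pkl","rb"))
P={}
for n,c,wr,kr in(("s",s,(160,190,220,240),(120,225,146,255)),("t",t,(300,190,342,234),(362,205,386,226))):
    mn,sp=masks(c)
    w=blob((mn>150),wr)[0]; k=blob((mn>120),kr)[0]
    print(n,"win",w[0],w[1],"knobtop",k[0],k[1]); P[n]=(w[1],k[1])
W,e=tri(s,P["s"][0],t,P["t"][0]);K,e2=tri(s,P["s"][1],t,P["t"][1])
print("W",W,e,"K",K,e2)
print("on plane W",onz(s,*P["s"][0],.045),onz(t,*P["t"][0],.045)," K",onz(s,*P["s"][1],.078),onz(t,*P["t"][1],.078))
# viewer outline in top view
im=t["image"].astype(int); mn,sp=masks(t)
m=((sp<25)&(mn>70)).astype(np.uint8)
z=np.zeros_like(m); z[170:245,290:404]=m[170:245,290:404]
z=cv2.morphologyEx(z,cv2.MORPH_CLOSE,np.ones((9,9)))
cs=max(cv2.findContours(z,0,1)[0],key=cv2.contourArea)
pts=np.array([onz(t,*p[0],.045)[:2] for p in cs],np.float32)
r=cv2.minAreaRect(pts);print("viewer rect",r)
# black stand colours & plate rows
for n,c,roi in(("s",s,(245,155,305,200)),("t",t,(212,176,258,226))):
    mn,sp=masks(c)
    b=blob((mn<60)&(sp<20),roi)[0]; print(n,"stand",b[0],b[1])
mn,sp=masks(t)
for r in range(178,224):print(r,' '.join('%3d'%v for v in mn[r,214:258]))
E
```

```text
s win 859 [189.76600698 214.53783469] knobtop 112 [131.16964286 237.85714286]
t win 690 [320.57101449 212.09130435] knobtop 72 [374.18055556 215.61111111]
W [ 0.46694759 -0.08055497  0.04603195] 0.0014207485358795399 K [ 0.45802556 -0.21184741  0.0788122 ] 0.0012616803073330555
on plane W [ 0.46596905 -0.08093116  0.045     ] [ 0.46732906 -0.08002949  0.045     ]  K [ 0.45719735 -0.21236565  0.078     ] [ 0.45829287 -0.21142297  0.078     ]
viewer rect ((0.4831658601760864, -0.14858761429786682), (0.1482776403427124, 0.24843496084213257), 4.828895568847656)
s stand 576 [272.30208333 184.22916667]
t stand 345 [241.09565217 198.87826087]
178  51  50  51  50  50  49  50  50  49  50  49  49  49  50  49  50  49  49  48  50  49  49  48  48  49  47  49  49  48  49  49  48  48  48  49  49  48  48  48  47  48  47  47  47
179  50  50  50  50  51  50  50  50  51  50  51  51  51  50  50  50  49  49  50  49  50  49  49  49  49  50  50  50  50  50  50  48  50  49  49  48  49  50  49  49  49  49  49  48
180  50  51  50  50  50  50  50  51  50  49  50  51  49  50  51  51  49  50  50  50  50  50  50 
[... 7123 characters left out ...]
  44  43  44  45  43  45  44  44  44  44  44  44  44  46  43  34  35  35  35  37  24  23  39  43  44  44  44  44  44  43  45  44  45  44  43  45  44  44  44  45
221  46  47  47  46  46  46  46  46  47  47  47  46  46  45  47  46  45  46  46  29  37  35  33  29  43  43  45  46  45  46  46  46  45  46  46  46  45  46  45  46  46  46  46  46
222  50  49  48  48  49  49  48  50  49  48  50  49  49  47  47  48  48  49  48  47  32  22  22  44  49  48  48  49  48  49  48  48  48  48  48  47  48  48  47  48  47  46  48  48
223  51  51  51  51  50  51  51  50  50  51  50  50  50  51  49  50  51  49  51  51  48  48  47  49  51  50  51  50  50  49  48  50  49  50  50  49  50  49  48  49  49  48  49  49
```

Checks pass: window height 46 mm (expected 45), knob top 79 mm (expected 78), viewer 148×248 mm with yaw ≈4.9°, and knob–window distance 131.6 mm (expected 131.5). Now the pointer-to-mark distance, the plate line and the approach to the knob.

```bash
cat >> meas.py <<'E'
def goto(p,R,o=None):
    "shift (mm) and rotvec (rad) in tool axes from present pose to p,R"
    o=o or sensors.get_obs(); R0=Rot.from_euler("xyz",o["tool_rot"],degrees=True)
    return np.round(R0.inv().apply(np.array(p)-o["tool_pos"])*1e3,1),np.round((R0.inv()*R).as_rotvec(),3)
YAW=np.radians(4.9); VR=np.array([[np.cos(YAW),-np.sin(YAW)],[np.sin(YAW),np.cos(YAW)]])
W=np.array([.4668,-.0805]); K=np.array([.4580,-.2120])
def tov(X): return VR.T@(np.asarray(X)[:2]-W)*1e3+np.array([-10,70])
def fromv(v): return VR@((np.array(v)-[-10,70])/1e3)+W
def pointer(c,z=.048):
    "dark things on the scale strip, viewer-frame mm; image upsampled 4x"
    u0,v0=np.min([proj(c,[*fromv(a),z]) for a in((27,-120),(73,-120),(27,-24),(73,-24))],axis=0).astype(int)
    u1,v1=np.max([proj(c,[*fromv(a),z]) for a in((27,-120),(73,-120),(27,-24),(73,-24))],axis=0).astype(int)+1
    g=cv2.resize(c["image"][v0:v1+1,u0:u1+1].min(2),None,fx=4,fy=4,interpolation=cv2.INTER_CUBIC)
    m=(g<95).astype(np.uint8); n,l,st,ce=cv2.connectedComponentsWithStats(m); out=[]
    for i in range(1,n):
        if st[i,4]<40: continue
        yy,xx=np.nonzero(l==i)
        V=np.array([tov(onz(c,(x-1.5)/4+u0,(y-1.5)/4+v0,z)) for x,y in zip(xx,yy)])
        k=(V[:,0]>29)&(V[:,0]<71)&(V[:,1]>-118)&(V[:,1]<-26); V=V[k]
        if len(V)<40: continue
        out.append((len(V),V.min(0).round(1),V.max(0).round(1),V.mean(0).round(1),"tip",V[V[:,0]>V[:,0].max()-5].mean(0).round(1)))
    return out
E
python3 - <<'E'
from meas import *
import pickle
s,t=pickle.load(open("c0.pkl","rb"))
for c in(s,t):
    print("--"); [print(*o) for o in pointer(c)]
# plate in top
mn,sp=masks(t); b=blob(mn>85,(214,176,258,222))[0]; yy,xx=np.nonzero(b[2])
P=np.array([onz(t,x,y,.058)[:2] for x,y in zip(xx,yy)],np.float32)
print("plate rect",cv2.minAreaRect(P)); 
cl=P[(yy>197)]; vx=cv2.fitLine(cl,cv2.DIST_L2,0,.01,.01).ravel(); print("line",vx,np.degrees(np.arctan2(vx[1],vx[0])))
m=(mn<42)|(b[2]); z=np.zeros_like(mn,np.uint8); z[176:226,212:258]=m[176:226,212:258]
for zz in(.03,):
  # stand base+walls outline
  st=np.zeros_like(z); st[186:224,214:256]=z[186:224,214:256]
  cs=max(cv2.findContours(cv2.morphologyEx(st,cv2.MORPH_OPEN,np.ones((3,3))),0,1)[0],key=cv2.contourArea)
  print("stand",cv2.minAreaRect(np.array([onz(t,*q[0],.008)[:2] for q in cs],np.float32)))
print("clear end top",tri(s,(255.4,163),t,(244.2,217.2)),"step",tri(s,(294,171.4),t,(226,186.8)))
o=sensors.get_obs()
for p,y in(((.50,.35,.22),140),((.56,0,.22),100),((*K,.15),65)):print(p,y,*goto(p,Rot.from_euler("xyz",[180,0,y],degrees=True),o))
E
```

```text
--
484 [  29.  -106.6] [ 50.2 -97.8] [  37.3 -102.1] tip [  47.6 -102.1]
208 [ 49.8 -80.5] [ 71.  -77.6] [ 60.6 -79.1] tip [ 68.4 -79.1]
--
240 [ 51.1 -82. ] [ 70.9 -76.1] [ 61.9 -78.9] tip [ 68.4 -79.3]
374 [  29.  -106.3] [ 48.9 -95.7] [  37.3 -101.1] tip [  46.2 -100.9]
plate rect ((0.4958140254020691, 0.14621934294700623), (0.10838482528924942, 0.009283014573156834), 32.27131271362305)
line [0.83590347 0.54887646 0.4760594  0.13256711] 33.289967
stand ((0.49573463201522827, 0.1450514793395996), (0.10096103698015213, 0.06613171100616455), 33.08340835571289)
clear end top (array([0.45117547, 0.11738018, 0.05692325]), np.float64(0.0007533343141056579)) step (array([0.52972753, 0.16686253, 0.06205676]), np.float64(0.0045871341195575215))
(0.5, 0.35, 0.22) 140 [-404.3 -192.4   10. ] [-0.002  0.001  0.462]
(0.56, 0, 0.22) 100 [-544.4 -518.7   10.5] [-1.000e-03  1.000e-03  1.161e+00]
(np.float64(0.458), np.float64(-0.212), 0.15) 65 [-494.8 -748.6   80.9] [-1.000e-03  2.000e-03  1.771e+00]
```

Both views put the pointer at viewer y ≈ -101.5 and the mark at -79.1, so the knob needs about 1.5 rad. The plate is at (0.4955, 0.1455) with yaw ≈33°, and its top is 57 mm high (expected 58). Moving above the knob by an outward route.

Request:
drive_tool(moves=[{"x": -404, "y": -192, "z": 10, "rz": 0.25, "fingers": -1}, {"x": -404, "y": -192, "z": 10, "rz": 0.25}, {"x": -404, "y": -192, "z": 10, "rz": 0.25}, {"x": -404, "y": -192, "z": 10, "rz": 0.25}, {"x": -404, "y": -192, "z": 10, "rz": 0.25}, {"x": -404, "y": -192, "z": 10, "rz": 0.25}, {"x": -404, "y": -192, "z": 10, "rz": 0.25}, {"x": -544, "y": -518, "z": 10, "rz": 0.65}, {"x": -544, "y": -518, "z": 10, "rz": 0.65}, {"x": -544, "y": -518, "z": 10, "rz": 0.65}, {"x": -544, "y": -518, "z": 10, "rz": 0.65}, {"x": -544, "y": -518, "z": 10, "rz": 0.65}, {"x": -544, "y": -518, "z": 10, "rz": 0.65}, {"x": -495, "y": -749, "z": 81, "rz": 1.02}, {"x": -495, "y": -749, "z": 81, "rz": 1.02}, {"x": -495, "y": -749, "z": 81, "rz": 1.02}, {"x": -495, "y": -749, "z": 81, "rz": 1.02}, {"x": -495, "y": -749, "z": 81, "rz": 1.02}, {"x": -495, "y": -749, "z": 81, "rz": 1.02}, {"x": -495, "y": -749, "z": 81, "rz": 1.02}])

```text
invalid input at $.moves[0]: expected keys x, y, z, rx, ry, rz, fingers
```

```bash
python3 - <<'E'
from meas import *
o=sensors.get_obs();print(o["time_s"],o["tool_pos"],o["tool_rot"],o["qpos"])
print(*goto((*K,.061),Rot.from_euler("xyz",[180,0,108],degrees=True),o))
E
```

```text
0.1 [0.1517765  0.63154318 0.22957822] [-1.79902601e+02  6.99655468e-03  1.66493483e+02] [-75.68305501  18.43477643  -4.0165814   83.16713743   1.29695036
  78.54082912  -3.26054046]
[-494.7 -748.4  169.9] [-1.000e-03  1.000e-03  1.021e+00]
```

Request:
drive_tool(moves=[{"x": -404, "y": -192, "z": 10, "rx": 0, "ry": 0, "rz": 0.25, "fingers": -1}, {"x": -404, "y": -192, "z": 10, "rx": 0, "ry": 0, "rz": 0.25, "fingers": -1}, {"x": -404, "y": -192, "z": 10, "rx": 0, "ry": 0, "rz": 0.25, "fingers": -1}, {"x": -404, "y": -192, "z": 10, "rx": 0, "ry": 0, "rz": 0.25, "fingers": -1}, {"x": -404, "y": -192, "z": 10, "rx": 0, "ry": 0, "rz": 0.25, "fingers": -1}, {"x": -404, "y": -192, "z": 10, "rx": 0, "ry": 0, "rz": 0.25, "fingers": -1}, {"x": -404, "y": -192, "z": 10, "rx": 0, "ry": 0, "rz": 0.25, "fingers": -1}, {"x": -544, "y": -518, "z": 10, "rx": 0, "ry": 0, "rz": 0.65, "fingers": -1}, {"x": -544, "y": -518, "z": 10, "rx": 0, "ry": 0, "rz": 0.65, "fingers": -1}, {"x": -544, "y": -518, "z": 10, "rx": 0, "ry": 0, "rz": 0.65, "fingers": -1}, {"x": -544, "y": -518, "z": 10, "rx": 0, "ry": 0, "rz": 0.65, "fingers": -1}, {"x": -544, "y": -518, "z": 10, "rx": 0, "ry": 0, "rz": 0.65, "fingers": -1}, {"x": -544, "y": -518, "z": 10, "rx": 0, "ry": 0, "rz": 0.65, "fingers": -1}, {"x": -495, "y": -749, "z": 81, "rx": 0, "ry": 0, "rz": 1.02, "fingers": -1}, {"x": -495, "y": -749, "z": 81, "rx": 0, "ry": 0, "rz": 1.02, "fingers": -1}, {"x": -495, "y": -749, "z": 81, "rx": 0, "ry": 0, "rz": 1.02, "fingers": -1}, {"x": -495, "y": -749, "z": 81, "rx": 0, "ry": 0, "rz": 1.02, "fingers": -1}, {"x": -495, "y": -749, "z": 81, "rx": 0, "ry": 0, "rz": 1.02, "fingers": -1}, {"x": -495, "y": -749, "z": 81, "rx": 0, "ry": 0, "rz": 1.02, "fingers": -1}, {"x": -495, "y": -749, "z": 81, "rx": 0, "ry": 0, "rz": 1.02, "fingers": -1}])

```text
time_s: 2.6
tool_pos: [0.4592, -0.2104, 0.1498]
tool_rot: [180.0, -0.0, 108.2]
force: [-0.2, -0.3, 0.2]
grip_width: 0.0867
grasp_force: 0.0
```

```bash
python3 - <<'E'
from meas import *
o=sensors.get_obs();print(o["time_s"],o["tool_pos"],o["tool_rot"],o["qpos"])
print(*goto((*K,.061),Rot.from_euler("xyz",[180,0,108],degrees=True),o))
E
```

```text
2.6 [ 0.45919718 -0.21043482  0.14975939] [ 1.79966790e+02 -3.54954852e-03  1.08207054e+02] [-17.05357166   4.02645933  40.52332156 110.65621108  -2.88333567
  66.2852205   42.76630166]
[-1.1 -1.7 88.8] [ 0.001 -0.     0.004]
```

Request:
drive_tool(moves=[{"x": -1, "y": -1.5, "z": 40, "rx": 0, "ry": 0, "rz": 0, "fingers": -1}, {"x": -1, "y": -1.5, "z": 70, "rx": 0, "ry": 0, "rz": 0, "fingers": -1}, {"x": -1, "y": -1.5, "z": 88, "rx": 0, "ry": 0, "rz": 0, "fingers": -1}, {"x": -1, "y": -1.5, "z": 88, "rx": 0, "ry": 0, "rz": 0, "fingers": -1}, {"x": -1, "y": -1.5, "z": 88, "rx": 0, "ry": 0, "rz": 0, "fingers": 1}, {"x": -1, "y": -1.5, "z": 88, "rx": 0, "ry": 0, "rz": 0, "fingers": 1}, {"x": -1, "y": -1.5, "z": 88, "rx": 0, "ry": 0, "rz": 0, "fingers": 1}, {"x": -1, "y": -1.5, "z": 88, "rx": 0, "ry": 0, "rz": 0, "fingers": 1}, {"x": -1, "y": -1.5, "z": 88, "rx": 0, "ry": 0, "rz": 0, "fingers": 1}, {"x": -1, "y": -1.5, "z": 88, "rx": 0, "ry": 0, "rz": 0, "fingers": 1}], force=20)

```text
time_s: 3.85
tool_pos: [0.4584, -0.2128, 0.0617]
tool_rot: [179.9, 0.0, 108.1]
force: [-0.1, -0.7, -5.4]
grip_width: 0.0357
grasp_force: 20.1
```

Request:
drive_tool(moves=[{"x": 0, "y": 0, "z": 0, "rx": 0, "ry": 0, "rz": 0.15, "fingers": 1}, {"x": 0, "y": 0, "z": 0, "rx": 0, "ry": 0, "rz": 0.3, "fingers": 1}, {"x": 0, "y": 0, "z": 0, "rx": 0, "ry": 0, "rz": 0.45, "fingers": 1}, {"x": 0, "y": 0, "z": 0, "rx": 0, "ry": 0, "rz": 0.6, "fingers": 1}, {"x": 0, "y": 0, "z": 0, "rx": 0, "ry": 0, "rz": 0.75, "fingers": 1}, {"x": 0, "y": 0, "z": 0, "rx": 0, "ry": 0, "rz": 0.9, "fingers": 1}, {"x": 0, "y": 0, "z": 0, "rx": 0, "ry": 0, "rz": 1.05, "fingers": 1}, {"x": 0, "y": 0, "z": 0, "rx": 0, "ry": 0, "rz": 1.2, "fingers": 1}, {"x": 0, "y": 0, "z": 0, "rx": 0, "ry": 0, "rz": 1.35, "fingers": 1}, {"x": 0, "y": 0, "z": 0, "rx": 0, "ry": 0, "rz": 1.45, "fingers": 1}, {"x": 0, "y": 0, "z": 0, "rx": 0, "ry": 0, "rz": 1.5, "fingers": 1}, {"x": 0, "y": 0, "z": 0, "rx": 0, "ry": 0, "rz": 1.5, "fingers": 1}, {"x": 0, "y": 0, "z": 0, "rx": 0, "ry": 0, "rz": 1.5, "fingers": 1}])

```text
time_s: 5.48
tool_pos: [0.4573, -0.2124, 0.0617]
tool_rot: [-179.9, -0.0, 22.2]
force: [0.2, 3.0, 4.1]
grip_width: 0.0351
grasp_force: 20.0
```

```bash
python3 - <<'E'
from meas import *
o=sensors.get_obs();print(o["time_s"],o["tool_pos"],o["tool_rot"],o["qpos"])
s=cam("scene");t=cam("top")
for c in(s,t):
    print("--"); [print(*q) for q in pointer(c)]
A=np.hstack([cv2.resize(s["image"][215:315,90:210,::-1],(400,333)),cv2.resize(t["image"][160:230,330:410,::-1],(380,333))])
cv2.imwrite("pics/k1.png",A)
E
```

```text
5.475 [ 0.45728988 -0.21239188  0.06165703] [-1.79920245e+02 -3.26377692e-02  2.21811788e+01] [-26.04726747  13.78254577  53.29610268 115.91636437 -13.33367796
  56.50619357 -33.91623427]
--
647 [ 29.  -83.9] [ 71.  -74.9] [ 43.6 -79.5] tip [ 68.5 -79. ]
--
648 [  29. -118.] [ 70.9 -72.3] [ 45.2 -82.2] tip [ 68.4 -79.1]
```

View pics/k1.png

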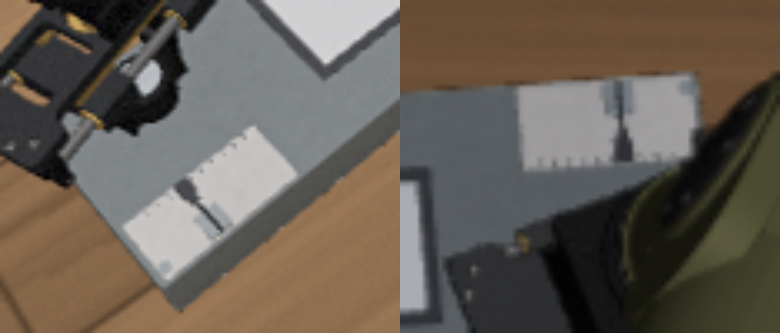

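The scene panel shows the pointer at about (187,190) running straight into the mark line, which ends at (222,232). In the top panel both are at column ≈622. The pointer is on the mark, so I'll release, lift and remeasure.

Request:
drive_tool(moves=[{"x": 0, "y": 0, "z": 0, "rx": 0, "ry": 0, "rz": 0, "fingers": -1}, {"x": 0, "y": 0, "z": 0, "rx": 0, "ry": 0, "rz": 0, "fingers": -1}, {"x": 0, "y": 0, "z": 0, "rx": 0, "ry": 0, "rz": 0, "fingers": -1}, {"x": 0, "y": 0, "z": 0, "rx": 0, "ry": 0, "rz": 0, "fingers": -1}, {"x": 0, "y": 0, "z": -30, "rx": 0, "ry": 0, "rz": 0, "fingers": -1}, {"x": 0, "y": 0, "z": -80, "rx": 0, "ry": 0, "rz": 0, "fingers": -1}, {"x": 0, "y": 0, "z": -120, "rx": 0, "ry": 0, "rz": 0, "fingers": -1}, {"x": 0, "y": 0, "z": -120, "rx": 0, "ry": 0, "rz": 0, "fingers": -1}])

```text
time_s: 6.58
tool_pos: [0.4592, -0.2142, 0.1845]
tool_rot: [179.8, -0.4, 22.1]
force: [0.4, -0.0, -0.5]
grip_width: 0.087
grasp_force: 0.0
```

```bash
cat >> meas.py <<'E'
def align(c,z=.048):
    "dark centre line along the scale: y (viewer) as a function of x, weighted by darkness"
    im=c["image"].min(2).astype(np.float32); r=[]
    for x in np.arange(30,71,2.):
        ys=np.arange(-112,-28,.25); uv=np.array([proj(c,[*fromv((x,y)),z]) for y in ys],np.float32)
        g=cv2.remap(im,uv[None,:,0],uv[None,:,1],cv2.INTER_LINEAR)[0]
        w=np.clip(110-g,0,None); r.append((x,round(float((w*ys).sum()/max(w.sum(),1e-6)),2),round(float(w.sum()/4))))
    return r
E
python3 - <<'E'
from meas import *
o=sensors.get_obs();print(o["time_s"],o["tool_pos"],o["tool_rot"],o["qpos"])
for n in("scene","top"):
    c=cam(n); print(n,align(c))
# plate grasp: plate x=-18
a=np.radians(33.0);u=np.array([np.cos(a),np.sin(a)]);C=np.array([.4955,.1455])
G=C-0.020*u; print("G",G)
for yaw in(33,213,-147):
  for z in(.2,.034):print(yaw,z,*goto((*G,z),Rot.from_euler("xyz",[180,0,yaw],degrees=True),o))
E
```

```text
6.575 [ 0.4592153  -0.2142486   0.18451222] [179.84806358  -0.35076893  22.11098056] [-32.48974617   1.78394347  56.26530729 108.61982747  -1.73357402
  70.04423383 -43.54453371]
scene [(np.float64(30.0), -79.47, 303), (np.float64(32.0), -79.72, 349), (np.float64(34.0), -79.42, 304), (np.float64(36.0), -79.63, 318), (np.float64(38.0), -80.0, 294), (np.float64(40.0), -79.9, 198), (np.float64(42.0), -79.87, 169), (np.float64(44.0), -79.7, 160), (np.float64(46.0), -79.96, 26), (np.float64(48.0), -79.78, 30), (np.float64(50.0), -79.6, 69), (np.float64(52.0), -79.37, 54), (np.float64(54.0), -79.26, 102), (np.float64(56.0), -79.05, 68), (np.float64(58.0), -79.36, 80), (np.float64(60.0), -79.11, 95), (np.float64(62.0), -79.14, 78), (np.float64(64.0), -78.93, 81), (np.float64(66.0), -78.88, 72), (np.float64(68.0), -79.24, 99), (np.float64(70.0), -78.83, 68)]
top [(np.float64(30.0), -78.13, 584), (np.float64(32.0), -78.37, 581), (np.float64(34.0), -78.64, 543), (np.float64(36.0), -78.86, 524), (np.float64(38.0), -78.82, 473), (np.float64(40.0), -78.5, 387), (np.float64(42.0), -78.87, 271), (np.float64(44.0), -79.2, 207), (np.float64(46.0), -78.98, 113), (np.float64(48.0), -78.52, 57), (np.float64(50.0), -78.57, 57), (np.float64(52.0), -78.51, 108), (np.float64(54.0), -78.63, 146), (np.float64(56.0), -78.78, 169), (np.float64(58.0), -78.48, 213), (np.float64(60.0), -78.56, 183), (np.float64(62.0), -78.73, 190), (np.float64(64.0), -78.74, 197), (np.float64(66.0), -78.8, 161), (np.float64(68.0), -79.07, 160), (np.float64(70.0), -79.26, 134)]
G [0.47872659 0.13460722]
33 0.2 [ 149.5 -315.8  -15.4] [ 0.003 -0.006 -0.19 ]
33 0.034 [ 148.5 -316.3  150.6] [ 0.003 -0.006 -0.19 ]
213 0.2 [ 149.5 -315.8  -15.4] [-0.009 -0.005  2.952]
213 0.034 [ 148.5 -316.3  150.6] [-0.009 -0.005  2.952]
-147 0.2 [ 149.5 -315.8  -15.4] [-0.009 -0.005  2.952]
-147 0.034 [ 148.5 -316.3  150.6] [-0.009 -0.005  2.952]
```

Released, and both views show tip and line within about 0.7 mm. Now above the plate.

Request:
drive_tool(moves=[{"x": 90, "y": -100, "z": 0, "rx": 0, "ry": 0, "rz": -0.1, "fingers": -1}, {"x": 90, "y": -100, "z": 0, "rx": 0, "ry": 0, "rz": -0.1, "fingers": -1}, {"x": 120, "y": -220, "z": 20, "rx": 0, "ry": 0, "rz": -0.15, "fingers": -1}, {"x": 120, "y": -220, "z": 20, "rx": 0, "ry": 0, "rz": -0.15, "fingers": -1}, {"x": 149, "y": -316, "z": 70, "rx": 0.003, "ry": -0.006, "rz": -0.19, "fingers": -1}, {"x": 149, "y": -316, "z": 70, "rx": 0.003, "ry": -0.006, "rz": -0.19, "fingers": -1}, {"x": 149, "y": -316, "z": 70, "rx": 0.003, "ry": -0.006, "rz": -0.19, "fingers": -1}, {"x": 149, "y": -316, "z": 70, "rx": 0.003, "ry": -0.006, "rz": -0.19, "fingers": -1}])

```text
time_s: 7.68
tool_pos: [0.4756, 0.1343, 0.1103]
tool_rot: [-179.8, 0.5, 33.0]
force: [0.3, -0.6, 0.3]
grip_width: 0.0872
grasp_force: 0.0
```

```bash
python3 - <<'E'
from meas import *
o=sensors.get_obs();print(o["time_s"],o["tool_pos"],o["tool_rot"],o["qpos"])
print(*goto((.4787,.1346,.041),Rot.from_euler("xyz",[180,0,33],degrees=True),o))
s=cam("scene"); save(s,"pics/g1.png",(200,90,360,210),4)
# project expected plate corners for check
a=np.radians(33);u=np.array([np.cos(a),np.sin(a)]);C=np.array([.4955,.1455])
print([np.round((np.array(proj(s,[*(C+x*u),.058]))-[200,90])*4) for x in(-.055,.02,.041)])
E
```

```text
7.675 [0.47558339 0.13430454 0.11031194] [-179.84771438    0.49188418   32.97127752] [-53.82448252   5.70336644  37.0196029  113.97148445  -3.89606186
  62.04000065 -72.11105503]
[ 3.4  1.6 69.3] [-0.003  0.009 -0.001]
[array([217., 291.]), array([338., 321.]), array([373., 330.])]
```

View pics/g1.png

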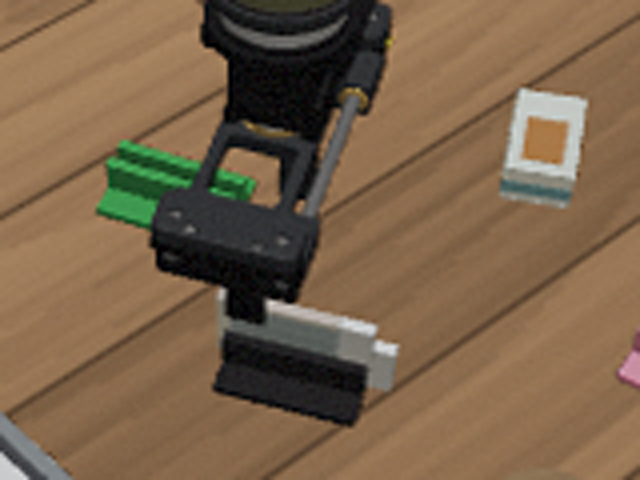

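The expected top-edge points (217,291), (338,321) and (373,330) lie on the plate, with its clear end at ~(222,291) and the notch step at ~(377,328). The gripper is over the clear part, so I'll go down and grip.

Request:
drive_tool(moves=[{"x": 3, "y": 1.5, "z": 20, "rx": -0.003, "ry": 0.008, "rz": 0, "fingers": -1}, {"x": 3, "y": 1.5, "z": 45, "rx": -0.003, "ry": 0.008, "rz": 0, "fingers": -1}, {"x": 3, "y": 1.5, "z": 60, "rx": -0.003, "ry": 0.008, "rz": 0, "fingers": -1}, {"x": 3, "y": 1.5, "z": 69, "rx": -0.003, "ry": 0.008, "rz": 0, "fingers": -1}, {"x": 3, "y": 1.5, "z": 69, "rx": -0.003, "ry": 0.008, "rz": 0, "fingers": -1}, {"x": 3, "y": 1.5, "z": 69, "rx": -0.003, "ry": 0.008, "rz": 0, "fingers": -1}])

```text
time_s: 8.48
tool_pos: [0.4797, 0.1361, 0.0432]
tool_rot: [-180.0, -0.2, 33.0]
force: [-0.1, 0.1, 0.1]
grip_width: 0.0871
grasp_force: 0.0
```

```bash
python3 - <<'E'
from meas import *
o=sensors.get_obs();print(o["time_s"],o["tool_pos"],o["tool_rot"],o["force"])
print(*goto((.4787,.1346,.041),Rot.from_euler("xyz",[180,0,33],degrees=True),o))
E
```

```text
8.475 [0.47974096 0.13605431 0.04322314] [-179.97289746   -0.20870509   32.9852309 ] [-0.06087874  0.11967498  0.12229416]
[-1.7  0.7  2.2] [-0.    -0.004 -0.   ]
```

Request:
drive_tool(moves=[{"x": 0, "y": 0.5, "z": 1, "rx": 0, "ry": 0, "rz": 0, "fingers": 0}, {"x": 0, "y": 0.5, "z": 1, "rx": 0, "ry": 0, "rz": 0, "fingers": 0.5}, {"x": 0, "y": 0.5, "z": 1, "rx": 0, "ry": 0, "rz": 0, "fingers": 1}, {"x": 0, "y": 0.5, "z": 1, "rx": 0, "ry": 0, "rz": 0, "fingers": 1}, {"x": 0, "y": 0.5, "z": 1, "rx": 0, "ry": 0, "rz": 0, "fingers": 1}, {"x": 0, "y": 0.5, "z": 1, "rx": 0, "ry": 0, "rz": 0, "fingers": 1}, {"x": 0, "y": 0.5, "z": 1, "rx": 0, "ry": 0, "rz": 0, "fingers": 1}, {"x": 0, "y": 0.5, "z": 1, "rx": 0, "ry": 0, "rz": 0, "fingers": 1}, {"x": 0, "y": 0.5, "z": 1, "rx": 0, "ry": 0, "rz": 0, "fingers": 1}, {"x": 0, "y": 0.5, "z": 1, "rx": 0, "ry": 0, "rz": 0, "fingers": 1}], force=20)

```text
time_s: 9.72
tool_pos: [0.4795, 0.1352, 0.0415]
tool_rot: [-180.0, -0.1, 33.0]
force: [0.8, -1.1, -0.6]
grip_width: 0.0077
grasp_force: 20.0
```

Gripped at 7.7 mm opening. Lifting straight out, gently at first.

Request:
drive_tool(moves=[{"x": 0, "y": 0, "z": -8, "rx": 0, "ry": 0, "rz": 0, "fingers": 1}, {"x": 0, "y": 0, "z": -18, "rx": 0, "ry": 0, "rz": 0, "fingers": 1}, {"x": 0, "y": 0, "z": -30, "rx": 0, "ry": 0, "rz": 0, "fingers": 1}, {"x": 0, "y": 0, "z": -50, "rx": 0, "ry": 0, "rz": 0, "fingers": 1}, {"x": 0, "y": 0, "z": -90, "rx": 0, "ry": 0, "rz": 0, "fingers": 1}, {"x": 0, "y": 0, "z": -140, "rx": 0, "ry": 0, "rz": 0, "fingers": 1}, {"x": 0, "y": 0, "z": -180, "rx": 0, "ry": 0, "rz": 0, "fingers": 1}, {"x": 0, "y": 0, "z": -180, "rx": 0, "ry": 0, "rz": 0, "fingers": 1}, {"x": 0, "y": 0, "z": -180, "rx": 0, "ry": 0, "rz": 0, "fingers": 1}])

```text
time_s: 10.85
tool_pos: [0.4785, 0.1353, 0.2214]
tool_rot: [-179.9, -0.1, 33.0]
force: [0.4, -0.3, -1.8]
grip_width: 0.0074
grasp_force: 20.0
```

```bash
python3 - <<'E'
from meas import *
o=sensors.get_obs();print(o["time_s"],o["tool_pos"],o["tool_rot"],o["qpos"],o["grip_width"],o["force"])
# label in tool frame: tool x=plate x, tool y=-plate y, tool z=-plate z; TCP at grasp was x=-20..., z_plate=.0415-.033
LT=np.array([.035+.019,-.004,.0085]); print("label now",Rot.from_euler("xyz",o["tool_rot"],degrees=True).apply(LT)+o["tool_pos"])
Rx=lambda a,y:Rot.from_euler("z",y,degrees=True)*Rot.from_euler("x",180+a,degrees=True)
for yaw in(-10,5,33):
  for th in(0,52):
    R=Rx(th,yaw); n=R.apply([0,-1,0]); T=np.array([*W,.145 if th else .26])-R.apply(LT)
    print(yaw,th,"normal",n.round(2),"tcp",T.round(3),*goto(T,R,o))
s=cam("scene"); save(s,"pics/l1.png",(200,50,360,170),4)
E
```

```text
10.85 [0.47852984 0.13532093 0.22140286] [-1.79920589e+02 -1.25006272e-01  3.30055660e+01] [-55.73204269  -1.29587436  36.80517996 106.28716756   0.69363454
  74.64959062 -76.11058263] 0.007443542234738722 [ 0.3885575  -0.31923385 -1.77980814]
label now [0.52164533 0.16811021 0.21302625]
-10 0 normal [ 0.17  0.98 -0.  ] tcp [ 0.413 -0.075  0.268] [-169.5  140.6  -47.7] [-0.002 -0.002  0.751]
-10 52 normal [0.11 0.61 0.79] tcp [ 0.412 -0.08   0.147] [-173.3  144.6   73.7] [0.861 0.339 0.698]
5 0 normal [-0.09  1.   -0.  ] tcp [ 0.413 -0.089  0.268] [-176.9  152.7  -47.7] [-0.002 -0.002  0.489]
5 52 normal [-0.05  0.61  0.79] tcp [ 0.414 -0.094  0.147] [-179.5  157.4   73.7] [0.887 0.22  0.455]
33 0 normal [-0.54  0.84 -0.  ] tcp [ 0.424 -0.113  0.268] [-181.3  178.5  -47.7] [-0.001 -0.002  0.   ]
33 52 normal [-0.34  0.52  0.79] tcp [ 0.427 -0.118  0.147] [-181.6  183.9   73.7] [ 0.906 -0.002  0.001]
```

View pics/l1.png

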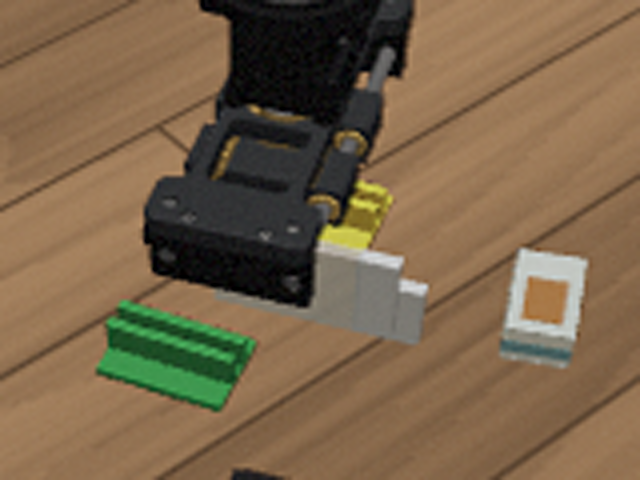

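The plate is held by the clear part: the gripper ends at ~(315,300) and the frost starts at ~(360,290), with the notch at (405,270). Now moving over the window while leaning back 52°, staying high first.

Request:
drive_tool(moves=[{"x": -40, "y": 40, "z": -30, "rx": 0.15, "ry": 0, "rz": 0, "fingers": 1}, {"x": -75, "y": 75, "z": -40, "rx": 0.3, "ry": 0, "rz": 0, "fingers": 1}, {"x": -110, "y": 110, "z": -40, "rx": 0.45, "ry": 0, "rz": 0, "fingers": 1}, {"x": -140, "y": 140, "z": -40, "rx": 0.6, "ry": 0, "rz": 0, "fingers": 1}, {"x": -165, "y": 165, "z": -40, "rx": 0.75, "ry": 0, "rz": 0, "fingers": 1}, {"x": -180, "y": 182, "z": -40, "rx": 0.9, "ry": 0, "rz": 0, "fingers": 1}, {"x": -180, "y": 182, "z": -40, "rx": 0.91, "ry": 0, "rz": 0, "fingers": 1}, {"x": -180, "y": 182, "z": -40, "rx": 0.91, "ry": 0, "rz": 0, "fingers": 1}, {"x": -180, "y": 182, "z": -40, "rx": 0.91, "ry": 0, "rz": 0, "fingers": 1}, {"x": -180, "y": 182, "z": -40, "rx": 0.91, "ry": 0, "rz": 0, "fingers": 1}])

```text
time_s: 12.15
tool_pos: [0.427, -0.1153, 0.2604]
tool_rot: [-127.8, -0.1, 33.0]
force: [-0.8, -0.4, -0.7]
grip_width: 0.0083
grasp_force: 20.0
```

```bash
python3 - <<'E'
from meas import *
o=sensors.get_obs();print(o["time_s"],o["tool_pos"],o["tool_rot"],o["qpos"],o["grip_width"],o["force"])
LT=np.array([.054,-.004,.0085]); R=Rot.from_euler("xyz",o["tool_rot"],degrees=True)
L=R.apply(LT)+o["tool_pos"]; n=R.apply([0,-1,0]); print("label",L,"lean",np.degrees(np.arccos(n[2])),n)
print("shift",R.inv().apply(np.array([*W,.14])-L)*1e3)
s=cam("scene"); t=cam("top"); u,v=proj(s,L);a,b=proj(t,L);print(u,v,a,b)
B=lambda c,u,v,w:cv2.resize(c["image"][max(int(v)-w*3//4,0):int(v)+w*3//4,max(int(u)-w,0):int(u)+w,::-1],(390,300))
cv2.imwrite("pics/f1.png",np.hstack([B(s,u,v,60),B(t,a,b,45)]))
E
```

```text
12.15 [ 0.42696598 -0.11534235  0.26040852] [-1.27796946e+02 -8.96098112e-02  3.29786069e+01] [ 14.35277155  26.66678821  19.79672715  86.41481962 -28.39176347
 117.42171687 -22.42849069] 0.008319087683405637 [-0.78214392 -0.36427647 -0.72964268]
label [ 0.46727739 -0.0782562   0.25844437] lean 37.797035941244154 [-0.33463494  0.51344367  0.79018672]
shift [-1.80706956 94.58548306 71.30675014]
174.721477773378 150.87620089980965 330.32602217866497 206.48202326008695
```

View pics/f1.png

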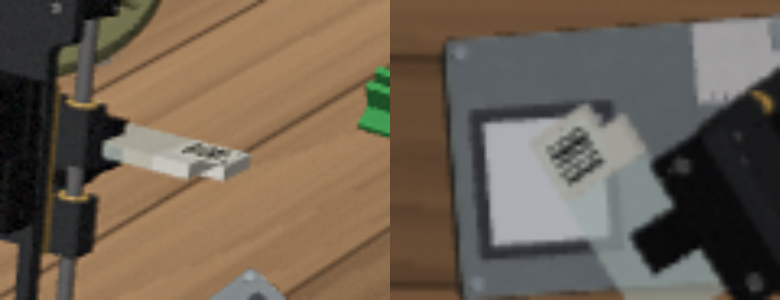

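Both panels show the label bars facing up (scene panel (208,155), top panel (578,155)), within ~3 mm of the computed label. Joint 6 is near its limit at 117.4°, so I'll yaw the hold by about -40° before going down.

```bash
python3 - <<'E'
from meas import *
o=sensors.get_obs()
LT=np.array([.054,-.004,.0085])
for yaw,z in((13,.25),(-7,.25),(-7,.142)):
    R=Rot.from_euler("z",yaw,degrees=True)*Rot.from_euler("x",232.5,degrees=True)
    T=np.array([*W,z])-R.apply(LT); print(yaw,z,T,*goto(T,R,o))
E
```

```text
13 0.25 [ 0.41624874 -0.10159066  0.25200106] [-1.9 -3.6 18.8] [0.005 0.276 0.215]
-7 0.25 [ 0.41208392 -0.08302919  0.25200106] [  4.7 -14.5  32.9] [0.005 0.552 0.428]
-7 0.142 [ 0.41208392 -0.08302919  0.14400106] [ 4.5 70.8 99.2] [0.005 0.552 0.428]
```

Request:
drive_tool(moves=[{"x": -1, "y": -2, "z": 10, "rx": 0, "ry": 0.14, "rz": 0.11, "fingers": 1}, {"x": -2, "y": -4, "z": 19, "rx": 0, "ry": 0.28, "rz": 0.21, "fingers": 1}, {"x": 1, "y": -9, "z": 26, "rx": 0, "ry": 0.41, "rz": 0.32, "fingers": 1}, {"x": 4.5, "y": -14.5, "z": 33, "rx": 0.005, "ry": 0.55, "rz": 0.43, "fingers": 1}, {"x": 4.5, "y": -14.5, "z": 33, "rx": 0.005, "ry": 0.55, "rz": 0.43, "fingers": 1}, {"x": 4.5, "y": -14.5, "z": 33, "rx": 0.005, "ry": 0.55, "rz": 0.43, "fingers": 1}, {"x": 4.5, "y": -14.5, "z": 33, "rx": 0.005, "ry": 0.55, "rz": 0.43, "fingers": 1}])

```text
time_s: 13.12
tool_pos: [0.4129, -0.0836, 0.2522]
tool_rot: [-127.6, 0.1, -6.8]
force: [0.2, -1.2, -0.6]
grip_width: 0.0081
grasp_force: 20.0
```

```bash
cat > st.py <<'E'
from meas import *
o=sensors.get_obs();print(o["time_s"],o["tool_pos"],o["tool_rot"],o["qpos"].round(1),o["grip_width"],o["force"].round(1))
LT=np.array([.054,-.004,.0085]); R=Rot.from_euler("xyz",o["tool_rot"],degrees=True)
L=R.apply(LT)+o["tool_pos"]; n=R.apply([0,-1,0]); print("label",L,"lean",np.degrees(np.arccos(n[2])),n)
print("shift",R.inv().apply(np.array([*W,.142])-L)*1e3)
E
python3 st.py
```

```text
13.125 [ 0.41288079 -0.08356895  0.25216226] [-1.27579066e+02  9.17179335e-02 -6.81094443e+00] [ 16.2   9.3  27.3 109.6 -43.6  98.8 -44.4] 0.008117700829172729 [ 0.2 -1.2 -0.6]
label [ 0.46758462 -0.08086159  0.2500621 ] lean 37.57916179257404 [0.07358469 0.60540137 0.7925115 ]
shift [-0.64898374 85.47928846 66.11379823]
```

Joint 6 is now at 98.8°. Lowering to the final height.

Request:
drive_tool(moves=[{"x": 0, "y": 20, "z": 15, "rx": 0, "ry": 0, "rz": 0, "fingers": 1}, {"x": 0, "y": 40, "z": 31, "rx": 0, "ry": 0, "rz": 0, "fingers": 1}, {"x": 0, "y": 60, "z": 46, "rx": 0, "ry": 0, "rz": 0, "fingers": 1}, {"x": 0, "y": 76, "z": 59, "rx": 0, "ry": 0, "rz": 0, "fingers": 1}, {"x": -0.5, "y": 85, "z": 66, "rx": 0, "ry": 0, "rz": 0, "fingers": 1}, {"x": -0.5, "y": 85, "z": 66, "rx": 0, "ry": 0, "rz": 0, "fingers": 1}, {"x": -0.5, "y": 85, "z": 66, "rx": 0, "ry": 0, "rz": 0, "fingers": 1}, {"x": -0.5, "y": 85, "z": 66, "rx": 0, "ry": 0, "rz": 0, "fingers": 1}, {"x": -0.5, "y": 85, "z": 66, "rx": 0, "ry": 0, "rz": 0, "fingers": 1}, {"x": -0.5, "y": 85, "z": 66, "rx": 0, "ry": 0, "rz": 0, "fingers": 1}])

```text
time_s: 14.38
tool_pos: [0.4113, -0.0832, 0.1449]
tool_rot: [-127.5, 0.1, -7.0]
force: [-0.7, 0.4, -1.3]
grip_width: 0.0082
grasp_force: 20.0
```

```bash
cat >> st.py <<'E'
s=cam("scene"); t=cam("top"); u,v=proj(s,L);a,b=proj(t,L);print(u,v,a,b)
B=lambda c,u,v,w:cv2.resize(c["image"][max(int(v)-w*3//4,0):int(v)+w*3//4,max(int(u)-w,0):int(u)+w,::-1],(390,300))
cv2.imwrite("pics/f2.png",np.hstack([B(s,u-20,v,100),B(t,a+20,b,70)]))
# label bars: dark pixels on the frosted patch, triangulated
P=[]
for c in(s,t):
    p=np.array(proj(c,L)); x,y=p.astype(int); mn=c["image"].min(2).astype(int)
    m=(mn<95); bl=[q for q in blob(m,(x-11,y-11,x+12,y+12),2)]
    print([(q[0],q[1].round(1)) for q in bl][:6])
print("scene pointer",align(s)[::2])
E
python3 st.py
```

```text
14.375 [ 0.41134474 -0.08317048  0.14489529] [-1.27528261e+02  7.82149772e-02 -7.00781545e+00] [ 17.6  18.   26.8 114.5 -45.9  91.2 -34. ] 0.008183319134681975 [-0.7  0.4 -1.3]
label [ 0.46605827 -0.0806494   0.14281599] lean 37.52833012021582 [0.07539402 0.60446992 0.79305224]
shift [0.71907258 0.50089296 0.68582443]
183.1474876718881 188.87120453946724 325.1960558559821 210.30555567835364
[(57, array([191.2, 180.6])), (15, array([173.9, 195.1])), (9, array([184., 186.])), (9, array([187., 191.])), (4, array([185.5, 199. ]))]
[(64, array([334.8, 211. ])), (22, array([323.4, 207.9])), (15, array([322.1, 212.4])), (2, array([322.5, 205. ]))]
scene pointer [(np.float64(30.0), -79.48, 296), (np.float64(34.0), -79.5, 306), (np.float64(38.0), -80.0, 291), (np.float64(42.0), -79.87, 162), (np.float64(46.0), -79.92, 22), (np.float64(50.0), -79.59, 67), (np.float64(54.0), -79.26, 100), (np.float64(58.0), -79.37, 76), (np.float64(62.0), -79.16, 71), (np.float64(66.0), -78.89, 73), (np.float64(70.0), -78.85, 60)]
```

View pics/f2.png

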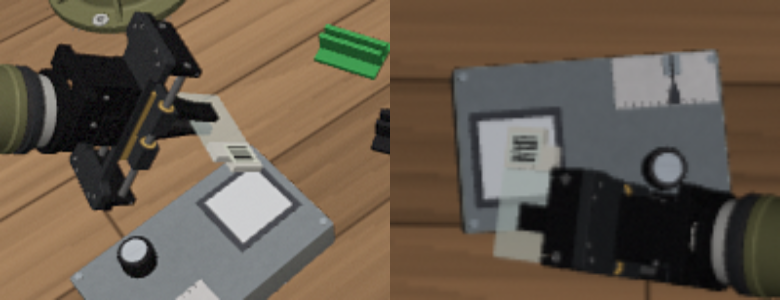

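The scene panel shows the plate held clear of the viewer with the label up at (237,152). In the top panel the label at (524,150) is over the window at (517,157). The gripper clears the knob and the pointer hasn't moved. I'll triangulate the label for a final check before handing in.

```bash
python3 - <<'E'
from meas import *
s=cam("scene");t=cam("top")
X,e=tri(s,(185.3,188.4),t,(322.8,209.8));print(X,e,"viewer",tov(X),"above window",X[2]-.045)
o=sensors.get_obs();R=Rot.from_euler("xyz",o["tool_rot"],degrees=True);print(R.inv().apply(np.array([*W,.14])-X)*1e3)
E
```

```text
[ 0.46701538 -0.07566178  0.14120751] 0.0012400468403423442 viewer [-9.37214278 74.80214491] above window 0.09620750722605313
[ 0.37871782  3.8977794  -3.09463449]
```

Request:
drive_tool(moves=[{"x": 0, "y": 2, "z": -1.5, "rx": 0, "ry": 0, "rz": 0, "fingers": 1}, {"x": 0, "y": 4, "z": -3, "rx": 0, "ry": 0, "rz": 0, "fingers": 1}, {"x": 0, "y": 4, "z": -3, "rx": 0, "ry": 0, "rz": 0, "fingers": 1}, {"x": 0, "y": 4, "z": -3, "rx": 0, "ry": 0, "rz": 0, "fingers": 1}, {"x": 0, "y": 4, "z": -3, "rx": 0, "ry": 0, "rz": 0, "fingers": 1}, {"x": 0, "y": 4, "z": -3, "rx": 0, "ry": 0, "rz": 0, "fingers": 1}])

```text
time_s: 15.32
tool_pos: [0.4107, -0.0878, 0.1433]
tool_rot: [-127.5, 0.1, -7.0]
force: [0.2, -0.1, -1.0]
grip_width: 0.008
grasp_force: 20.0
```

```bash
python3 - <<'E'
from h import *
o=sensors.get_obs();print(o["tool_pos"],o["grip_width"],o["grasp_force"],o["force"])
print(workorder.sign_off())
E
```

```text
[ 0.41066881 -0.08782169  0.14328827] 0.007970898110806212 19.99981531233061 [ 0.20669632 -0.08521524 -0.97330159]
the job is handed in; nothing more can be done
None
```

The job is handed in at about 15 s, no verdict shown: the pointer is within about 1 mm of the mark, and the plate is held by its clear part, label face up at about 38° from flat, with the label about 95 mm above the window.

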